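# Lay the marker and spanner into the service kit tray in order of use

## Robot

A 7-joint arm with a two-finger parallel gripper is mounted at the origin on a cart in front of the work surface, level with it; the furniture and walls round the work are solid. World frame = base frame: x ahead of the robot, y to its left, z up, the work surface at z = 0. Lengths are in mm, angles in rad, forces in N, time in s.
With the tool pointing down it reaches from about 425 to 875 mm from the base axis. Payload 8.4 kg.
Tool frame: the origin (TCP) lies at the very end of the fingers, on their centre line; the grasp point (between the pads) lies 19 mm behind it; z points along the fingers, y is the line along which they close (so a half turn about z gives the same grasp; the last joint's range is limited). The gripper opens to 87 mm and grips with 3 to 60 N. Pads are 19 mm wide; open, the fingers measure 117 mm over their backs; the gripper's body (75 mm by 190 mm) begins 51 mm behind the grasp point.
Start: joints at [-1.304, 0.333, 0.04, 1.465, -0.013, 1.343, -0.059], TCP at [232.502, 606.965, 222.546] pointing down, gripper open.
Joint ranges: [-2.58, 2.58], [-0.38, 2.09], [-1.3, 1.39], [0.25, 2.4], [-1.5, 4.64], [0.08, 2.09], [-2.65, 2.65]. Speed limits (rad/s): [2.22, 2.22, 2.79, 2.79, 3.14, 3.14, 3.14].

## Interface

Orientations are given as a unit quaternion [w, x, y, z].
In Python, from station import get_obs, viewer, workorder gives the robot as it stands. The module is installed in compiled form; this text tells all that it offers.
- The arm moves only by the tool apply_moves, never from a script. Its arguments are lists of equal length, an entry for each row: "offset": the shift along the tool's x, y, z in m, a list of three; "yaw": the turn about the tool's z in degrees. In form: {"offset": [[tx, ty, tz], ...], "yaw": [yaw, ...]}. A call has 1 to 12 rows; each row is the pose to reach, as a shift and turn from the pose commanded when the call began, along the tool's axes at that moment; what a row does not reach only later rows make up. A row lasts 1/10 s, in which the tool goes at most 50 mm and 8.59 degrees, less where a joint would pass 70% of its speed; a pose out of reach is approached as far as the arm can. A call with a gripper value outside its range is refused whole. "claw" is the gripper's target within -1 to 1 (fully open at 1, half-way at 0, shut at -1), set as the call begins (left out, the last holds). The fingers move at their own pace and stop on an object; "grip_force" is the grip in N (left out, the last holds). Time passes only in rows, so rows that repeat a pose let the fingers close. It gives the time, the measured TCP pose, the force, the opening and the grip force at its end, in the units of the state.
- get_obs(): the state, without advancing time (a new reading comes with each control period).
- viewer.snapshot(name): name is "side" or "top"; returns a dict with "img" (400x640x3 uint8, red, green, blue), "fov_y" (degrees; the focal length in pixels is half the picture's height over the tangent of half this angle, whatever the lens; pixels are square), "cx", "cy" (the principal point, pixels), "k1" (the pictures are not rectified: a ray, as slopes to the right and down, at radius r is drawn at 1 + k1 r^2 times it, then the intrinsics apply), "origin" and "rotation" of the camera in the world. Camera axes: x right, y down, z forward; pixel columns grow to the right and rows downward; lengths in mm; the calibration is good to about 2 mm. A picture is of the moment at which its call begins. There is no depth.
- workorder.hand_in(): hands the job in; it is judged then, once.
The state is a dict: "t": time; "joints": joint angles; "qvel": joint speeds; "tau": joint torques, N m; "ee_pos": TCP position; "tcp_rot": TCP orientation; "ft_force": force on the tool from outside, world axes, zero at the start; "torque": the same for the moment, N m; "gripper_width": finger opening in mm; "grasp_force": force on a finger pad.
Only numpy, scipy, OpenCV 4.12 (cv2) and the standard library are available. Lean on these libraries where they do the work, as an engineer would, in place of code of your own. Each camera call takes 0.05 s, during which the arm holds its last target. There are 200 camera calls.

## Task

Complete the grey three-lane kit tray, whose tools lie in order of use counted from its red end: lay the thick white marker pen with the black cap in the first lane, next to the red end, and the steel spanner in the middle lane. Each must lie flat and lengthwise inside its own lane, set down rather than dropped in; the hex key stays in the third lane.

Things in the scene. Friction and masses are not known exactly. Their poses are not given: they have to be found in the camera images.
- kit_tray: Fixed grey tray, 3 open lanes along its x, red end wall at +y (left seen from the robot; turned up to 20 degrees). Origin: middle of the lane area, at the underside. Lanes 184 x 64 mm, centres at y = +68 mm (first, by the red wall, 1 white dot), 0 (middle, 2 dots), -68 mm (third, 3 dots). Heights above origin: lane floor 6 mm, dividers (4 mm thick) 14, outer walls 16, red wall 22.
- marker_mid (a point): Centre of the thick white marker pen with black cap, 135 mm long, 17 mm thick, about 25 g, loose on the bench. Its length is this frame's y axis, at the start within 20 degrees of the world's x; then z is up and the point is 8 mm above the bench. It may roll about its length. Grip it across its middle. A thinner all-black pen nearby is not wanted.
- spanner: Steel combination spanner, 148 mm long, 27 mm wide at the ends, 8 mm thick, about 70 g, flat on the bench, loose. Origin: centre of its underside; length along its x axis, at the start within 20 degrees of the world's x; z up. The shaft is 11 mm wide, 1 to 5 mm above the origin; grip it across its middle, fingertips close to the bench.
- hex_key: Small dark steel L-shaped hex key, 87 mm long, 30 mm wide, 5 mm thick, lying loose in the third lane of the tray, its long leg (its y axis) along the lane. Origin: centre of its underside. It stays there.

How it is judged (in metres and radians):
At the end, for the whole second after the job is handed in: On the lane floors, lengthwise within 15 degrees, at rest: marker centre within 30 mm along and 27 mm across of the first lane's middle, spanner within 30 and 22 mm of the second's (flat within 7 degrees), hex key within 55 and 27 mm of the third's (x of marker_mid in the frame of kit_tray between -0.03 and 0.03 m and y of marker_mid in the frame of kit_tray between 0.041 and 0.095 m and z of marker_mid in the frame of kit_tray between 0.008 and 0.02 m and angle between the y axis of each of marker_mid, hex_key and the x axis of kit_tray, either way round below 0.26 rad and x of spanner in the frame of kit_tray between -0.03 and 0.03 m and y of spanner in the frame of kit_tray between -0.022 and 0.022 m and z of spanner in the frame of kit_tray between 0.003 and 0.011 m and angle between the x axis of spanner and the x axis of kit_tray, either way round below 0.26 rad and angle between spanner's own z axis and vertical below 0.12 rad and linear speed of spanner below 0.03 m/s and x of hex_key in the frame of kit_tray between -0.055 and 0.055 m and y of hex_key in the frame of kit_tray between -0.095 and -0.041 m and z of hex_key in the frame of kit_tray between 0.003 and 0.011 m); the robot touches nothing.
It fails at once if the marker is dropped into the tray: out of the fingers more than 50 mm above the lane floor (x of marker_mid in the frame of kit_tray between -0.11 and 0.11 m and y of marker_mid in the frame of kit_tray between -0.11 and 0.11 m and z of marker_mid in the frame of kit_tray above 0.064 m and contact force between the fingers and marker below 0.05 N).
It fails at once if the spanner is dropped into the tray: out of the fingers more than 50 mm above the lane floor (x of spanner in the frame of kit_tray between -0.11 and 0.11 m and y of spanner in the frame of kit_tray between -0.11 and 0.11 m and z of spanner in the frame of kit_tray above 0.056 m and contact force between the fingers and spanner below 0.05 N).
It also fails if it takes over 72 s, if anything falls off the work surface, if the arm or the gripper's body presses on something with over 40 N, if the wrist force passes 120 N, or if a joint passes its speed limit or range.

## Working session

There is one attempt and no reset: what is moved stays moved. The work goes in short steps, Python scripts to look and compute and a tool call to move; the robot and the scene stay as the last step left them, time stands still between calls to the robot, and variables do not carry over. Pictures are saved under pics/ and viewed, at most 10 in all, crops included, and the job is handed in when it is done.

Besides the shell and the picture viewer there is one more tool, called after "Emit:" as name([rows], argument=value, ...), one row to a line, values as JSON. apply_moves: Moves the arm, as the interface text tells. Its arguments: {"type":"object","properties":{"offset":{"type":"array"},"yaw":{"type":"array"},"claw":{"type":"number"},"grip_force":{"type":"number"}},"required":["offset","yaw"]}

```bash
mkdir -p pics
cat > h.py <<'E'
import numpy as np, cv2
from station import get_obs, viewer, workorder
from scipy.spatial.transform import Rotation as R
def snap(n):
    s=viewer.snapshot(n); return s
def K(s):
    f=200/np.tan(np.radians(s["fov_y"])/2); return np.array([[f,0,s["cx"]],[0,f,s["cy"]],[0,0,1.]])
def rot(s):
    r=np.array(s["rotation"],float)
    return r if r.shape==(3,3) else R.from_quat(np.r_[r[1:],r[0]]).as_matrix()
def ray(s,uv,z):
    p=cv2.undistortPoints(np.float64(uv).reshape(-1,1,2),K(s),np.array([s["k1"],0,0,0.])).reshape(-1,2)
    d=np.c_[p,np.ones(len(p))]@rot(s).T; o=np.array(s["origin"],float)
    return o+d*((z-o[2])/d[:,2])[:,None]
E
python3 - <<'E'
from h import *
o=get_obs(); print({k:np.round(v,3).tolist() for k,v in o.items()})
for n in("top","side"):
    s=snap(n); cv2.imwrite(f"pics/{n}0.png",s["img"][...,::-1]); print({k:v for k,v in s.items() if k!="img"})
E
```

```text
{'t': 0.0, 'joints': [-1.304, 0.334, 0.04, 1.466, -0.013, 1.343, -0.058], 'qvel': [0.0, 0.001, -0.002, -0.002, -0.001, -0.002, 0.0], 'tau': [0.0, -65.637, 1.335, -40.379, -0.06, 0.046, 0.0], 'ee_pos': [232.347, 606.559, 221.682], 'tcp_rot': [-0.0, 0.182, 0.983, -0.001], 'ft_force': [-0.126, -0.326, -0.872], 'torque': [0.014, -0.033, 0.022], 'grasp_force': 0.0, 'gripper_width': 86.964}
{'fov_y': 43.624020233833704, 'cx': 320.7124565820146, 'cy': 189.27646085997813, 'k1': 0.051417760050990156, 'origin': array([ 493.01619959, -113.73197655, 1490.39868971]), 'rotation': array([ 0.0185293 , -0.69841887,  0.71512681, -0.02148009])}
{'fov_y': 54.168087248256754, 'cx': 317.18278808515146, 'cy': 200.3730135371463, 'k1': -0.004600242585830728, 'origin': array([608.21996014, 902.65766564, 593.93545558]), 'rotation': array([-0.01141327,  0.0258036 ,  0.86366097, -0.50328287])}
```

View pics/top0.png

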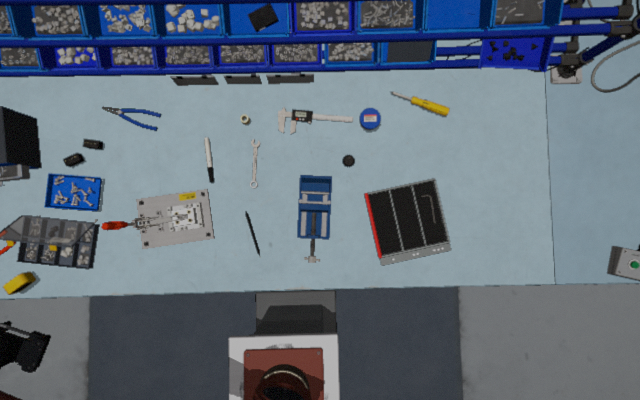

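View pics/side0.png

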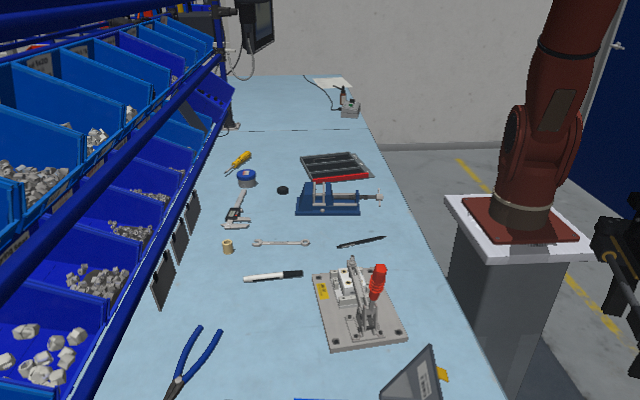

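The top view shows the white marker at about (209,160), the spanner at (254,163), the black pen at (252,233), a vise at (315,215), and the tray at (408,222) with its red wall on the left and the hex key at (432,208). The side view agrees: marker (273,276), spanner (281,243). Measuring next.

```bash
cat >> h.py <<'E'
def comps(m,box,amin=30):
    u0,v0,u1,v1=box; k=np.zeros(m.shape,np.uint8); k[v0:v1,u0:u1]=m[v0:v1,u0:u1]
    return [c for c in cv2.findContours(k,cv2.RETR_EXTERNAL,cv2.CHAIN_APPROX_NONE)[0] if cv2.contourArea(c)>amin]
def fg(s,t=28):
    i=cv2.GaussianBlur(s["img"],(3,3),0); b=cv2.medianBlur(s["img"],101) 
    return (np.abs(i.astype(int)-b).sum(2)>t*2).astype(np.uint8)
def rect(s,c,z):
    p=ray(s,c.reshape(-1,2),z)[:,:2].astype(np.float32); (x,y),wh,a=cv2.minAreaRect(p)
    bx=cv2.boxPoints(((x,y),wh,a)); e=[bx[1]-bx[0],bx[2]-bx[1]]; l=max(e,key=np.linalg.norm)
    if l[0]<0:l=-l
    return np.round([x,y,max(wh),min(wh),np.degrees(np.arctan2(l[1],l[0]))],1)
E
python3 - <<'E'
from h import *
s=snap("top"); m=fg(s)
for n,b,z in(("marker",(195,128,225,190),8),("spanner",(244,130,270,195),4),("tray",(355,168,465,275),16),("hex",(415,185,445,232),9)):
    if n=="hex": continue
    for c in comps(m,b): print(n,cv2.boundingRect(c),rect(s,c,z))
i=s["img"].astype(int); red=((i[...,0]>120)&(i[...,1]<70)&(i[...,2]<70)).astype(np.uint8)
for c in comps(red,(355,168,400,275)): print("red",cv2.boundingRect(c),rect(s,c,22))
t=snap("side"); m=fg(t)
for n,b,z in(("marker",(235,262,310,290),8),("spanner",(246,234,318,252),4)):
    for c in comps(m,b): print("side",n,cv2.boundingRect(c),rect(t,c,z))
print("bench front, shelf edge",ray(s,[[300,290],[250,72],[315,180],[315,262]],0).round())
a=cv2.resize(s["img"][120:280,190:470,::-1],None,fx=2.8,fy=2.8,interpolation=cv2.INTER_CUBIC); cv2.imwrite("pics/c1.png",a)
E
```

```text
marker (207, 138, 8, 46) [670.  208.3 135.2  19.1   4.7]
tray (355, 255, 108, 20) [ 350.2 -371.4  311.5   55.    88.8]
tray (364, 178, 88, 81) [ 476.3 -372.7  219.2  218.8   10.8]
red (365, 193, 17, 65) [ 467.6 -270.4  191.7    8.9   11.1]
side marker (243, 269, 61, 15) [672.5 209.7 136.6  31.7   6.4]
side spanner (270, 241, 19, 4) [663.9  78.6  46.   13.2   2.9]
side spanner (297, 240, 14, 7) [600.   80.9  29.1  27.6 -33.1]
side spanner (252, 240, 11, 7) [719.7  74.7  26.2  25.7  86.3]
bench front, shelf edge [[ 282.  -53.    0.]
 [ 936.   84.    0.]
 [ 606. -105.    0.]
 [ 362.  -99.    0.]]
```

View pics/c1.png

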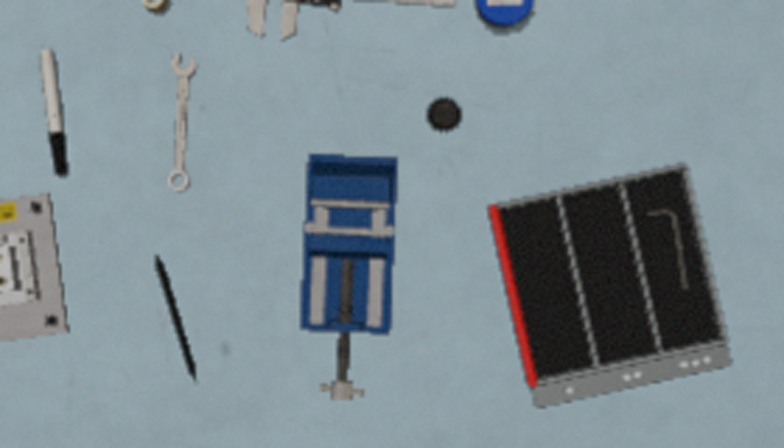

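The crop confirms one marker with its cap toward the robot, the spanner with its open end far from the robot, and the tray turned about +11° with lane dividers visible at crop (577,280) and (640,265). Its dotted strip faces the robot. Next I'll pin down the spanner and the lanes.

Run:
```python
from h import *
s=snap("top"); i=s["img"].astype(int)
m=((i[...,0]-i[...,2])>-14).astype(np.uint8)
for n in(1,):
    cs=comps(m,(244,130,270,195),5); 
    if cs: c=np.vstack(cs); print("spanner",len(cs),cv2.boundingRect(c),rect(s,c,6))
d=(i.max(2)<60).astype(np.uint8)
d=cv2.morphologyEx(d,cv2.MORPH_OPEN,np.ones((2,2)))
for c in comps(d,(360,168,460,275),200): print("lane",cv2.boundingRect(c),rect(s,c,6))
h=((i.max(2)>60)).astype(np.uint8)
for c in comps(h,(418,190,440,230),8): print("hex",cv2.boundingRect(c),rect(s,c,9))
t=snap("side"); j=t["img"].astype(int)
m=((j[...,0]-j[...,2])>-14).astype(np.uint8)
cs=comps(m,(246,234,318,252),5)
if cs: c=np.vstack(cs); print("side sp",cv2.boundingRect(c),rect(t,c,6))
r=((j[...,0]>110)&(j[...,1]<70)&(j[...,2]<70)).astype(np.uint8)
for c in comps(r,(290,145,390,190),20):
    print("side red",cv2.boundingRect(c),rect(t,c,22))
print(R.from_quat([.182,.983,-.001,0]).as_matrix().round(3))
```

```text
spanner 1 (250, 139, 11, 50) [658.6  73.  146.6  27.   -2.3]
lane (370, 192, 32, 64) [ 472.2 -311.5  182.4   60.9   10.8]
lane (392, 187, 34, 64) [ 485.1 -377.6  182.5   62.2   10.9]
lane (414, 182, 34, 64) [ 498.2 -444.8  182.9   62.5   11. ]
hex (418, 209, 5, 21) [ 481.7 -410.1   59.9    6.1   11.2]
hex (436, 190, 4, 16) [ 544.4 -466.    44.4    8.8   -2.1]
side sp (252, 239, 58, 8) [659.7  79.1 146.1  30.6  -3.7]
side red (313, 173, 56, 10) [ 467.1 -254.2  193.7   35.7   10.7]
[[-0.934  0.358 -0.   ]
 [ 0.358  0.934 -0.002]
 [-0.    -0.002 -1.   ]]
```

Emit:
apply_moves([
  [0,0,-0.05],
  [-0.552,-0.215,-0.05],
  [-0.552,-0.215,-0.05],
  [-0.552,-0.215,-0.05],
  [-0.552,-0.215,-0.05],
  [-0.552,-0.215,-0.05],
  [-0.552,-0.215,-0.05],
  [-0.552,-0.215,-0.05],
  [-0.552,-0.215,-0.05],
  [-0.552,-0.215,-0.05],
  [-0.552,-0.215,-0.05],
  [-0.552,-0.215,-0.05],
], yaw=[0,154,154,154,154,154,154,154,154,154,154,154], claw=1, grip_force=20)

```text
t: 1.5
ee_pos: [640.9, 235.9, 272.8]
tcp_rot: [-0.0, 0.847, 0.531, 0.0]
ft_force: [0.7, 0.8, -0.7]
gripper_width: 87.2
grasp_force: 0.0
```

Emit:
apply_moves([
  [0,0,0],
  [0,0,0],
  [0,0,0],
], yaw=[0,0,0])

```text
t: 1.8
ee_pos: [639.1, 238.5, 272.3]
tcp_rot: [-0.0, 0.845, 0.535, -0.0]
ft_force: [-0.3, 0.8, -0.4]
gripper_width: 86.9
grasp_force: 0.0
```

```bash
cat >> h.py <<'E'
def go(*tgts):
    o=get_obs(); q=o["tcp_rot"]; M=R.from_quat(np.r_[q[1:],q[0]]).as_matrix()
    print("t",round(o["t"],2),np.round(o["ee_pos"],1),"w",round(float(o["gripper_width"]),1),"F",np.round(o["grasp_force"],1),np.round(o["joints"],2))
    a=np.degrees(np.arctan2(M[1,1],M[0,1])); print("y_tool ang",a.round(1),"tilt",M[:,2].round(3))
    for *p,ang in tgts:
        print(p,"offset",((np.array(p)-o["ee_pos"])@M/1000).round(4),"yaw",round(-((ang-a+180)%360-180),1))
E
python3 - <<'E'
from h import *
go((671,209,60,-85),(671,209,3,-85))
E
```

```text
t 1.8 [639.1 238.5 272.3] w 86.9 F 0.0 [-0.79  0.41  0.52  1.32 -0.2   1.46 -0.72]
y_tool ang -25.4 tilt [-0.001  0.001 -1.   ]
[671, 209, 60] offset [-0.013   0.0417  0.2123] yaw 59.6
[671, 209, 3] offset [-0.013   0.0417  0.2693] yaw 59.6
```

Emit:
apply_moves([
  [-0.013,0.042,0.03],
  [-0.013,0.042,0.08],
  [-0.013,0.042,0.13],
  [-0.013,0.042,0.17],
  [-0.013,0.042,0.17],
  [-0.013,0.042,0.17],
  [-0.013,0.042,0.17],
  [-0.013,0.042,0.17],
  [-0.013,0.042,0.17],
  [-0.013,0.042,0.17],
], yaw=[60,60,60,60,60,60,60,60,60,60])

```text
t: 2.8
ee_pos: [671.7, 208.3, 102.7]
tcp_rot: [-0.0, 0.999, 0.042, 0.0]
ft_force: [0.6, -0.5, 0.8]
gripper_width: 87.1
grasp_force: 0.0
```

Run:
```python
from h import *
go((671,209,30,-85),(671,209,3,-85))
```

```text
t 2.8 [671.7 208.3 102.7] w 87.1 F 0.0 [-0.84  0.6   0.7   1.48 -0.4   1.2  -1.57]
y_tool ang -85.2 tilt [-0.     0.001 -1.   ]
[671, 209, 30] offset [-0.0006 -0.0008  0.0727] yaw -0.2
[671, 209, 3] offset [-0.0006 -0.0007  0.0997] yaw -0.2
```

Emit:
apply_moves([
  [0,0,0.04],
  [0,0,0.075],
  [0,0,0.09],
  [0,0,0.099],
  [0,0,0.099],
  [0,0,0.099],
], yaw=[0,0,0,0,0,0])

```text
t: 3.4
ee_pos: [673.0, 207.5, 5.1]
tcp_rot: [-0.0, 0.999, 0.039, 0.001]
ft_force: [0.3, 0.2, -0.1]
gripper_width: 87.0
grasp_force: 0.0
```

Emit:
apply_moves([
  [0,0,0],
  [0,0,0],
  [0,0,0],
  [0,0,0],
  [0,0,0],
  [0,0,0],
  [0,0,0],
  [0,0,0],
  [0,0,0],
  [0,0,0],
], yaw=[0,0,0,0,0,0,0,0,0,0], claw=-1, grip_force=15)

```text
t: 4.4
ee_pos: [672.0, 207.5, 3.6]
tcp_rot: [-0.0, 0.999, 0.039, -0.0]
ft_force: [-0.3, 0.8, 1.1]
gripper_width: 15.1
grasp_force: 15.3
```

Emit:
apply_moves([
  [0,0,-0.01],
  [0,0,-0.04],
  [0,0,-0.08],
  [0,0,-0.13],
  [0,0,-0.18],
  [0,0,-0.21],
  [0,0,-0.21],
  [0,0,-0.21],
], yaw=[0,0,0,0,0,0,0,0])

```text
t: 5.2
ee_pos: [672.2, 207.3, 214.6]
tcp_rot: [-0.0, 0.999, 0.039, 0.001]
ft_force: [-0.9, -0.0, -1.2]
gripper_width: 15.0
grasp_force: 14.9
```

Run:
```python
from h import *
go((473,-309,213,-79))
s=snap("side"); cv2.imwrite("pics/l1.png",s["img"][...,::-1])
```

```text
t 5.2 [672.2 207.3 214.6] w 15.0 F 14.9 [-0.85  0.53  0.74  1.36 -0.35  1.39 -1.61]
y_tool ang -85.5 tilt [ 0.001  0.001 -1.   ]
[473, -309, 213] offset [-0.239   0.4991  0.0009] yaw -6.5
```

View pics/l1.png

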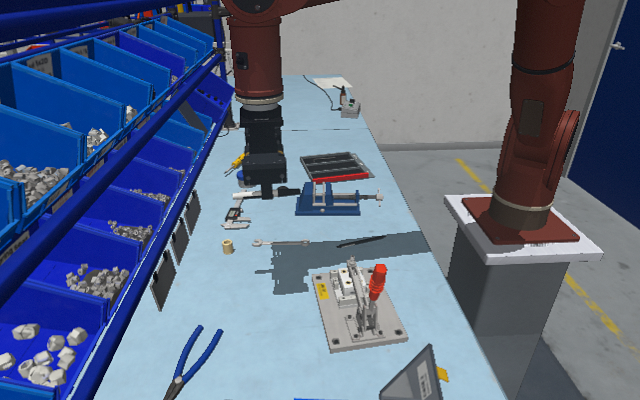

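The marker is held level across its middle at about (266,191), well off the bench. I'll move it to lane 1.

Emit:
apply_moves([
  [-0.012,0.025,0],
  [-0.239,0.499,0],
  [-0.239,0.499,0],
  [-0.239,0.499,0],
  [-0.239,0.499,0],
  [-0.239,0.499,0],
  [-0.239,0.499,0],
  [-0.239,0.499,0],
  [-0.239,0.499,0],
  [-0.239,0.499,0],
  [-0.239,0.499,0],
  [-0.239,0.499,0],
], yaw=[-6.5,-6.5,-6.5,-6.5,-6.5,-6.5,-6.5,-6.5,-6.5,-6.5,-6.5,-6.5])

```text
t: 6.45
ee_pos: [469.4, -312.6, 212.6]
tcp_rot: [0.0, 0.996, 0.094, -0.001]
ft_force: [0.0, -0.1, -0.4]
gripper_width: 15.0
grasp_force: 14.9
```

Emit:
apply_moves([
  [0,0,0],
  [0,0,0],
  [0,0,0],
], yaw=[0,0,0])

```text
t: 6.75
ee_pos: [473.4, -307.1, 212.7]
tcp_rot: [-0.0, 0.995, 0.097, -0.001]
ft_force: [0.3, -0.2, -1.0]
gripper_width: 14.9
grasp_force: 14.9
```

Run:
```python
from h import *
go((473,-309,60,-79))
```

```text
t 6.75 [ 473.4 -307.1  212.7] w 14.9 F 14.9 [-0.34  0.24  0.98  1.73 -0.2   1.29 -0.69]
y_tool ang -78.9 tilt [-0.001  0.001 -1.   ]
[473, -309, 60] offset [-0.0006  0.0019  0.1527] yaw 0.1
```

Emit:
apply_moves([
  [0,0.001,0.05],
  [0,0.001,0.1],
  [0,0.001,0.14],
  [0,0.001,0.17],
  [0,0.001,0.173],
  [0,0.001,0.173],
  [0,0.001,0.173],
], yaw=[0,0,0,0,0,0,0])

```text
t: 7.45
ee_pos: [474.4, -309.9, 42.3]
tcp_rot: [0.001, 0.995, 0.096, 0.001]
ft_force: [0.2, -0.1, -0.1]
gripper_width: 14.8
grasp_force: 14.9
```

Run:
```python
from h import *
go((473,-308.5,11,-79))
s=snap("side"); cv2.imwrite("pics/l2.png",cv2.resize(s["img"][120:210,270:400,::-1],None,fx=5,fy=5,interpolation=cv2.INTER_CUBIC))
```

```text
t 7.45 [ 474.4 -309.9   42.3] w 14.8 F 14.9 [-0.21  0.45  0.87  1.9  -0.41  0.98 -0.53]
y_tool ang -78.9 tilt [ 0.002 -0.001 -1.   ]
[473, -308.5, 11] offset [-0.0012 -0.0017  0.0313] yaw 0.1
```

View pics/l2.png

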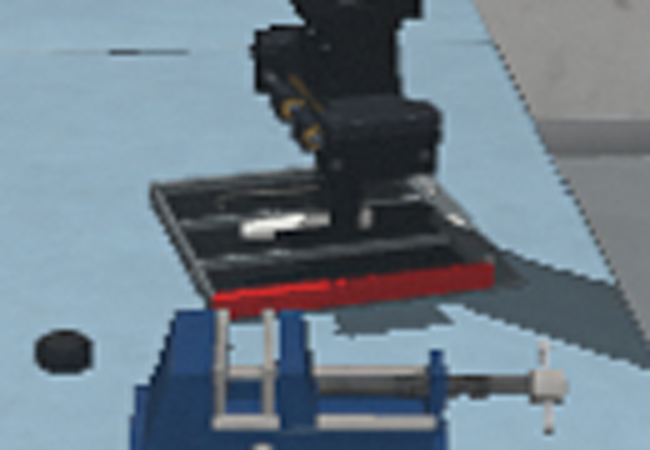

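Emit:
apply_moves([
  [-0.001,-0.001,0.012],
  [-0.001,-0.001,0.022],
  [-0.001,-0.001,0.027],
  [-0.001,-0.001,0.031],
  [-0.001,-0.001,0.0315],
  [-0.001,-0.001,0.0315],
  [-0.001,-0.001,0.0315],
], yaw=[0,0,0,0,0,0,0])

```text
t: 8.2
ee_pos: [471.9, -309.2, 9.0]
tcp_rot: [0.0, 0.995, 0.096, 0.0]
ft_force: [-0.5, 0.4, -0.8]
gripper_width: 15.0
grasp_force: 15.0
```

Almost touching. I'll open to only about 25 mm, then lift straight up.

Emit:
apply_moves([
  [0,0,0],
  [0,0,0],
  [0,0,0],
  [0,0,0],
  [0,0,0],
  [0,0,0],
], yaw=[0,0,0,0,0,0], claw=-0.42)

```text
t: 8.8
ee_pos: [471.9, -309.0, 9.1]
tcp_rot: [0.0, 0.995, 0.096, 0.0]
ft_force: [-0.1, -0.7, 0.4]
gripper_width: 25.5
grasp_force: 0.0
```

Emit:
apply_moves([
  [0,0,-0.005],
  [0,0,-0.015],
  [0,0,-0.03],
  [0,0,-0.06],
  [0,0,-0.11],
  [0,0,-0.16],
  [0,0,-0.2],
  [0,0,-0.2],
  [0,0,-0.2],
], yaw=[0,0,0,0,0,0,0,0,0])

```text
t: 9.7
ee_pos: [472.4, -309.3, 210.9]
tcp_rot: [0.0, 0.995, 0.096, 0.001]
ft_force: [0.5, 0.8, -0.8]
gripper_width: 25.5
grasp_force: 0.0
```

Run:
```python
from h import *
go((660,75,210,-93))
s=snap("side"); cv2.imwrite("pics/l3.png",cv2.resize(s["img"][120:210,270:400,::-1],None,fx=5,fy=5,interpolation=cv2.INTER_CUBIC))
```

```text
t 9.7 [ 472.4 -309.3  210.9] w 25.5 F 0.0 [-0.35  0.24  1.    1.73 -0.21  1.28 -0.68]
y_tool ang -79.0 tilt [ 0.003 -0.    -1.   ]
[660, 75, 210] offset [ 0.2575 -0.3415  0.0013] yaw 14.0
```

View pics/l3.png

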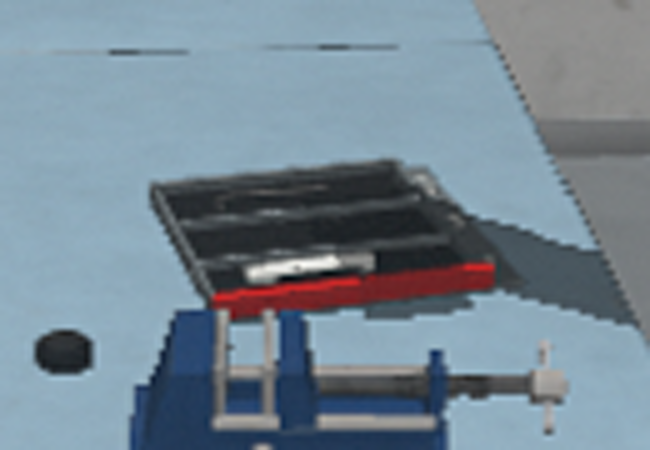

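The marker lies in lane 1 at crop (310,265), just behind the red wall. On to the spanner.

Emit:
apply_moves([
  [0.015,-0.02,0],
  [0.2575,-0.3415,0],
  [0.2575,-0.3415,0],
  [0.2575,-0.3415,0],
  [0.2575,-0.3415,0],
  [0.2575,-0.3415,0],
  [0.2575,-0.3415,0],
  [0.2575,-0.3415,0],
  [0.2575,-0.3415,0],
  [0.2575,-0.3415,0],
  [0.2575,-0.3415,0.05],
  [0.2575,-0.3415,0.1],
], yaw=[14,14,14,14,14,14,14,14,14,14,14,14], claw=0.4)

```text
t: 10.95
ee_pos: [659.6, 75.3, 107.6]
tcp_rot: [0.0, 1.0, -0.026, 0.0]
ft_force: [0.1, 0.6, -1.6]
gripper_width: 60.9
grasp_force: 0.0
```

Emit:
apply_moves([
  [0,0,0],
  [0,0,0],
  [0,0,0],
], yaw=[0,0,0])

```text
t: 11.25
ee_pos: [660.9, 74.8, 111.7]
tcp_rot: [-0.0, 1.0, -0.026, 0.001]
ft_force: [0.6, -0.4, 0.2]
gripper_width: 61.2
grasp_force: 0.0
```

Run:
```python
from h import *
go((659.5,75,40,-93),(659.5,75,2,-93))
s=snap("side"); cv2.imwrite("pics/s1.png",cv2.resize(s["img"][180:280,220:350,::-1],None,fx=5,fy=5,interpolation=cv2.INTER_CUBIC))
```

```text
t 11.25 [660.9  74.8 111.7] w 61.2 F 0.0 [-0.76  0.55  0.81  1.59 -0.42  1.18 -1.49]
y_tool ang -93.0 tilt [ 0.003  0.    -1.   ]
[659.5, 75, 40] offset [-0.0016 -0.0001  0.0717] yaw -0.0
[659.5, 75, 2] offset [-1.700e-03 -1.000e-04  1.097e-01] yaw -0.0
```

View pics/s1.png

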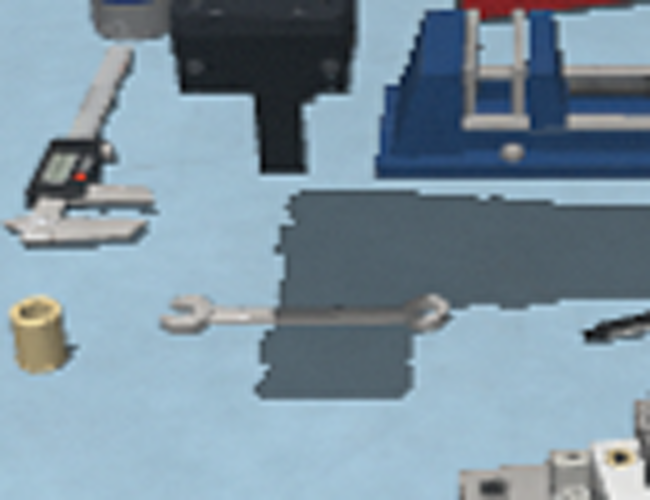

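The spanner lies undisturbed at crop (305,315), with the fingers above its middle. Descending.

Emit:
apply_moves([
  [-0.001,0,0.045],
  [-0.001,0,0.085],
  [-0.001,0,0.1],
  [-0.001,0,0.106],
  [-0.001,0,0.109],
  [-0.001,0,0.109],
  [-0.001,0,0.109],
  [-0.001,0,0.109],
], yaw=[0,0,0,0,0,0,0,0])

```text
t: 12.1
ee_pos: [659.3, 75.5, 1.3]
tcp_rot: [-0.0, 1.0, -0.026, 0.001]
ft_force: [0.5, 0.1, 0.8]
gripper_width: 61.0
grasp_force: 0.0
```

Emit:
apply_moves([
  [0,0,0],
  [0,0,0],
  [0,0,0],
  [0,0,0],
  [0,0,0],
  [0,0,0],
  [0,0,0],
  [0,0,0],
  [0,0,0],
  [0,0,0],
], yaw=[0,0,0,0,0,0,0,0,0,0], claw=-1, grip_force=35)

```text
t: 13.1
ee_pos: [659.0, 75.4, 0.6]
tcp_rot: [-0.0, 1.0, -0.026, 0.001]
ft_force: [0.2, -1.0, 5.5]
gripper_width: 11.5
grasp_force: 35.5
```

Emit:
apply_moves([
  [0,0,-0.005],
  [0,0,-0.02],
  [0,0,-0.05],
  [0,0,-0.09],
  [0,0,-0.14],
  [0,0,-0.19],
  [0,0,-0.21],
  [0,0,-0.21],
  [0,0,-0.21],
], yaw=[0,0,0,0,0,0,0,0,0])

```text
t: 14.0
ee_pos: [658.3, 75.5, 210.4]
tcp_rot: [-0.0, 1.0, -0.026, 0.0]
ft_force: [-0.0, 0.3, -0.7]
gripper_width: 11.4
grasp_force: 35.0
```

Run:
```python
from h import *
go((486,-375.5,213,-79))
s=snap("side"); cv2.imwrite("pics/s2.png",s["img"][80:280,180:420,::-1].repeat(3,0).repeat(3,1))
```

```text
t 14.0 [658.3  75.5 210.4] w 11.4 F 35.0 [-0.79  0.47  0.86  1.48 -0.36  1.36 -1.54]
y_tool ang -93.0 tilt [ 0.  0. -1.]
[486, -375.5, 213] offset [-0.1484  0.4594 -0.0029] yaw -14.0
```

View pics/s2.png

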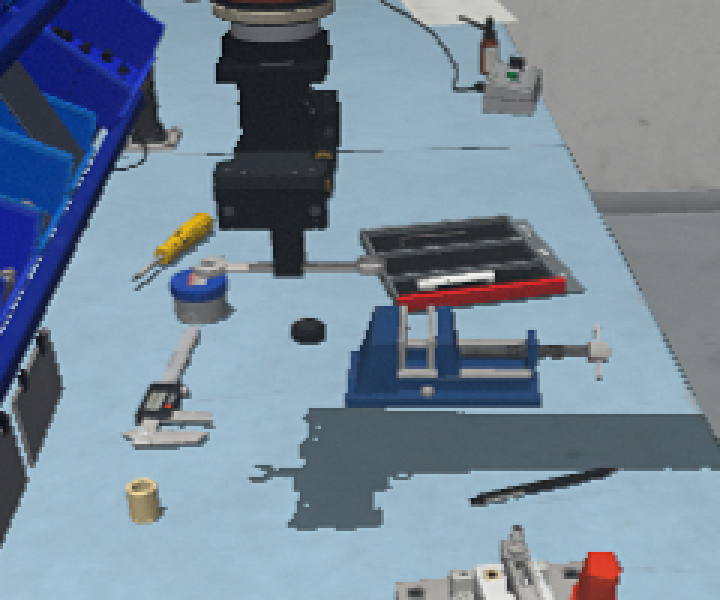

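The spanner is held level across its middle at (290,267). Moving to the middle lane.

Emit:
apply_moves([
  [-0.01,0.025,0],
  [-0.148,0.459,0],
  [-0.148,0.459,0],
  [-0.148,0.459,0],
  [-0.148,0.459,0],
  [-0.148,0.459,0],
  [-0.148,0.459,0],
  [-0.148,0.459,0],
  [-0.148,0.459,0],
  [-0.148,0.459,0],
  [-0.148,0.459,0],
  [-0.148,0.459,0],
], yaw=[-14,-14,-14,-14,-14,-14,-14,-14,-14,-14,-14,-14])

```text
t: 15.25
ee_pos: [484.5, -376.8, 208.8]
tcp_rot: [-0.0, 0.996, 0.094, -0.001]
ft_force: [0.9, 0.0, -1.5]
gripper_width: 11.4
grasp_force: 35.0
```

Emit:
apply_moves([
  [0,0,0],
  [0,0,0.03],
  [0,0,0.08],
  [0,0,0.12],
  [0,0,0.15],
  [0,0,0.15],
  [0,0,0.15],
], yaw=[0,0,0,0,0,0,0])

```text
t: 15.95
ee_pos: [487.5, -374.0, 60.4]
tcp_rot: [-0.0, 0.995, 0.097, -0.0]
ft_force: [-0.8, 0.5, 0.1]
gripper_width: 11.3
grasp_force: 35.0
```

Run:
```python
from h import *
go((486,-375.5,25,-79),(486,-375.5,8,-79))
```

```text
t 15.95 [ 487.5 -374.    60.4] w 11.3 F 35.0 [-0.08  0.52  0.86  1.76 -0.45  1.06 -0.44]
y_tool ang -78.9 tilt [-0.001  0.    -1.   ]
[486, -375.5, 25] offset [-0.0018  0.0012  0.0354] yaw 0.1
[486, -375.5, 8] offset [-0.0018  0.0012  0.0524] yaw 0.1
```

Emit:
apply_moves([
  [-0.001,0.001,0.02],
  [-0.001,0.001,0.035],
  [-0.001,0.001,0.044],
  [-0.001,0.001,0.049],
  [-0.001,0.001,0.052],
  [-0.001,0.001,0.0525],
  [-0.001,0.001,0.0525],
  [-0.001,0.001,0.0525],
], yaw=[0,0,0,0,0,0,0,0])

```text
t: 16.75
ee_pos: [486.1, -376.6, 8.0]
tcp_rot: [0.0, 0.995, 0.096, 0.0]
ft_force: [0.5, -0.4, -1.7]
gripper_width: 11.5
grasp_force: 35.0
```

Emit:
apply_moves([
  [0,0,0.001],
  [0,0,0.001],
  [0,0,0.001],
  [0,0,0.001],
  [0,0,0.001],
  [0,0,0.001],
], yaw=[0,0,0,0,0,0], claw=-0.45)

```text
t: 17.35
ee_pos: [485.9, -376.4, 6.6]
tcp_rot: [-0.0, 0.995, 0.096, -0.0]
ft_force: [-0.0, -0.8, -0.1]
gripper_width: 23.9
grasp_force: 0.2
```

Emit:
apply_moves([
  [0,0,-0.004],
  [0,0,-0.012],
  [0,0,-0.03],
  [0,0,-0.06],
  [0,0,-0.11],
  [0,0,-0.16],
  [0,0,-0.2],
  [0,0,-0.2],
], yaw=[0,0,0,0,0,0,0,0])

```text
t: 18.15
ee_pos: [487.5, -379.0, 214.0]
tcp_rot: [0.003, 0.995, 0.095, 0.004]
ft_force: [0.2, -0.3, 1.0]
gripper_width: 23.9
grasp_force: 0.0
```

Emit:
apply_moves([
  [0,-0.02,0],
  [0,-0.35,0],
  [0,-0.35,0],
  [0,-0.35,0],
  [0,-0.35,0],
  [0,-0.35,0],
  [0,-0.35,0],
  [0,-0.35,0],
  [0,-0.35,0],
  [0,-0.35,0],
  [0,-0.35,0],
], yaw=[0,0,0,0,0,0,0,0,0,0,0])

```text
t: 19.25
ee_pos: [419.3, -34.1, 206.8]
tcp_rot: [-0.0, 0.995, 0.095, 0.0]
ft_force: [-0.0, -0.3, -0.4]
gripper_width: 24.2
grasp_force: 0.0
```

Run:
```python
from h import *
go()
s=snap("top"); cv2.imwrite("pics/f.png",cv2.resize(s["img"][160:285,340:480,::-1],None,fx=4.5,fy=4.5,interpolation=cv2.INTER_CUBIC))
i=s["img"].astype(int); th=np.radians(11); A=np.array([[np.cos(th),np.sin(th)],[-np.sin(th),np.cos(th)]])
for c in comps((i.max(2)>75).astype(np.uint8),(376,190,448,254),25):
    r=rect(s,c,12); print(cv2.boundingRect(c),r,"tray",(A@(r[:2]-[486,-375.5])).round(1))
```

```text
t 19.25 [419.3 -34.1 206.8] w 24.2 F 0.0 [-0.78 -0.22  0.67  2.03  0.14  1.29 -1.54]
y_tool ang -79.1 tilt [ 0.  0. -1.]
(376, 230, 6, 24) [ 418.8 -287.3   67.3   14.7   -1.8] tray [-49.1  99.4]
(378, 200, 12, 31) [ 496.4 -304.6   92.    16.7   11.6] tray [23.7 67.6]
(399, 193, 19, 50) [ 488.  -375.9  149.2   28.5   10.1] tray [ 1.9 -0.8]
(436, 190, 12, 50) [ 494.3 -475.1  144.2   32.4   -2.2] tray [-10.9 -99.4]
(389, 190, 59, 64) [ 475.3 -405.2  185.5  168.4   -1.2] tray [-16.2 -27.1]
```

View pics/f.png

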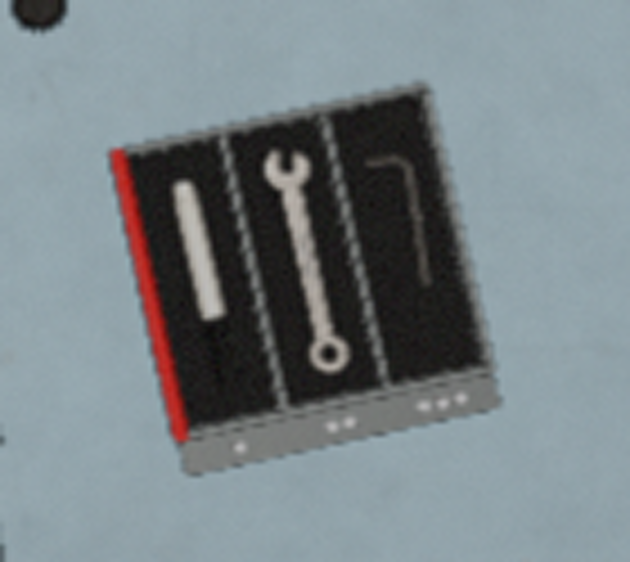

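The final view shows the white marker with its cap in lane 1, the spanner centred in lane 2 (tray x 1.9, y -0.8 mm), and the hex key still in lane 3. The marker's far end puts its centre about 2 mm from the lane's middle. Handing in.

```bash
python3 -c "
from h import *
print(workorder.hand_in())"
```

```text
the job is handed in; nothing more can be done
None
```

The job is handed in, though the hand-in gave no verdict: in the last picture the marker lay in the first lane and the spanner in the middle lane, each about 2 mm from its lane's middle, with the hex key still in the third lane.

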